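Put the hole saws back on their board in order of size

ROBOT

A 6-joint arm with a two-finger parallel gripper is mounted at the origin on the work surface. World frame = base frame: x ahead of the robot, y to its left, z up, the work surface at z = 0. Lengths are in mm, angles in rad, forces in N, time in s.
With the tool pointing down it reaches from about 400 to 925 mm from the base axis. Payload 12.5 kg.
Tool frame: the origin (TCP) lies between the finger pads; the fingertips stand 11 mm ahead of it and the grasp point (between the pads) lies 8 mm behind it (env.tip_extent is the distance from the TCP to the fingertips, in mm); x points along the fingers, z is the direction in which the jaws open and shut, and the axes are right-handed (so a half turn about x gives the same grasp; the last joint's range is limited). The gripper opens to 95 mm and grips with 3 to 60 N. Pads are 20 mm wide; open, the fingers measure 119 mm over their backs; the gripper's body (75 mm by 180 mm) begins 59 mm behind the grasp point.
Start: joints at [-1.439, 0.491, 1.559, -0, 1.092, -0.106], TCP at [147.25, -607.423, 225.661] pointing down, gripper open.
Joint ranges: [-3.1, 3.1], [-0.84, 2.19], [0.05, 2.79], [-1.13, 4.28], [0.06, 2.93], [-2.69, 2.69]. Speed limits (rad/s): [2.22, 2.22, 2.79, 3.14, 3.14, 3.14].

INTERFACE

Orientations are given as [roll, pitch, yaw] about the fixed x, y, z axes, in that order (R = Rz(yaw) Ry(pitch) Rx(roll)).
In Python, from cell import status, imaging, env gives the robot as it stands. The module is installed in compiled form; this text tells all that it offers.
- The arm moves only by the tool apply_moves, never from a script. Its argument "increments" is a list of rows, each a list of 5 numbers: the closure, from 0 (fully open) to 1 (shut), then the shift along the tool's x, y, z in mm, then the turn about the tool's x in degrees. A call has 1 to 10 rows; each row shifts and turns the commanded pose from where the row before left it, along the tool's axes as they then stand; what a row does not reach is not made up. A row lasts 1/10 s, in which the tool goes at most 50 mm and 8.59 degrees, less where a joint would pass 70% of its speed; a pose out of reach is approached as far as the arm can. A call with a gripper value outside its range is refused whole. The fingers move at their own pace and stop on an object; the grip force is fixed at half the most. Time passes only in rows, so rows that do not move let the fingers close. It gives the time, the measured TCP pose, the force and the opening at its end, in the units of the state.
- status.state(): the state, without advancing time (a new reading comes with each control period).
- imaging.read_camera(name): name is "scene" or "top"; returns a dict with "pixels" (384x512x3 uint8, red, green, blue), "fovy" (degrees; the focal length in pixels is half the picture's height over the tangent of half this angle, whatever the lens; pixels are square), "cx", "cy" (the principal point, pixels), "distortion" ([k1, k2, p1, p2, k3] as OpenCV has them; the pictures are not rectified), "R" (3x3) and "t" (3): a world point X has camera coordinates R X + t. Camera axes: x right, y down, z forward; pixel columns grow to the right and rows downward; lengths in mm; the calibration is good to about 2 mm. A picture is of the moment at which its call begins. There is no depth.
- env.job_done(): hands the job in, once; it reports no verdict.
The state is a dict: "t": time; "joints": joint angles; "qvel": joint speeds; "tau": joint torques, N m; "eef_pos": TCP position; "tcp_rot": TCP orientation; "ft_force": force on the tool from outside, world axes, zero at the start; "moment": the same for the moment, N m; "opening": opening from 0.0 (shut) to 1.0 (fully open).
Only numpy, scipy, OpenCV 4.12 (cv2) and the standard library are available. Lean on these libraries where they do the work, as an engineer would, in place of code of your own. Each camera call takes 0.05 s, during which the arm holds its last target. There are 200 camera calls.

TASK

Put the four loose hole saws back on the board's four free dowels, teeth down as they stand now, so that the whole row runs in order of size: from the largest saw, which already stands at one end of the board, down to the smallest next to the arbor at the other end. Each saw must be centred over its own dowel, sit flat on the board and be let go. Leave the largest saw where it stands.

Things in the scene. Friction and masses are not known exactly. Their poses are not given: they have to be found in the camera images.
- saw32: loose hole saw, a dark steel cup 32 mm in outer diameter and 44 mm high, standing mouth (teeth) down on the bench at the start; origin at the centre of the toothed rim (its underside), z up; inner diameter 27 mm, cavity 38 mm deep from below, flat closed top; 0.07 kg
- saw41: the same kind of hole saw, 41 mm in outer diameter, 36 mm inside, 44 mm high, cavity 38 mm deep; origin at the centre of the rim below, z up; 0.10 kg
- saw51: the same kind of hole saw, 51 mm in outer diameter, 46 mm inside, 44 mm high, cavity 38 mm deep; origin at the centre of the rim below, z up; 0.14 kg
- saw60: the same kind of hole saw, 60 mm in outer diameter, 55 mm inside, 44 mm high, cavity 38 mm deep; origin at the centre of the rim below, z up; 0.18 kg
- saw73: the largest hole saw, 73 mm in outer diameter and 44 mm high, standing loose (no dowel in it) on one end of the board, to the left or to the right; origin at the centre of the rim below, z up; it is not to be moved
- arbor: steel arbor with an upright pilot drill, 32 mm in diameter at its foot and 70 mm high, fixed at the end of the board opposite the largest saw; origin at the centre of its underside on the board
- dowel1: left-most, seen from the robot, of four dark wooden dowels in a row on the plywood board; 10 mm in diameter, 25 mm high above the board, rounded top; origin at its foot on the board's top face; z up, y along the board from dowel4 towards dowel1, x across it. Neighbouring stations (the dowels, and beyond them the largest saw and the arbor) are 76 mm apart in one straight line
- dowel2: second dowel from the left seen from the robot, same size and axes as dowel1; origin at its foot on the board's top. The board is 460 x 90 x 18 mm, fixed, and lies flat on the bench, its top 18 mm above the bench
- dowel3: third dowel from the left seen from the robot, same size and axes as dowel1; origin at its foot on the board's top
- dowel4: fourth dowel, the right end of the row seen from the robot, same size and axes as dowel1; origin at its foot on the board's top
Not all that is in view belongs to the job. Leave any brown look-alike of the saw32 alone. Leave any green look-alike of the saw41 alone.

How it is judged (in metres and radians):
At the end, for the whole second after the job is handed in: The saws stand over the dowels in order of size, 60 mm next to the 73 mm saw, 32 mm next to the arbor; centres within 12 mm of the dowels', rims flat on the board (4 mm, 0.08 rad), all released and at rest; the 73 mm saw within 12 mm of its start (((horizontal distance between saw73 and dowel1 below 0.1 m and horizontal distance between saw60 and dowel1 below 0.012 m and horizontal distance between saw51 and dowel2 below 0.012 m and horizontal distance between saw41 and dowel3 below 0.012 m and horizontal distance between saw32 and dowel4 below 0.012 m) or (horizontal distance between saw73 and dowel4 below 0.1 m and horizontal distance between saw32 and dowel1 below 0.012 m and horizontal distance between saw41 and dowel2 below 0.012 m and horizontal distance between saw51 and dowel3 below 0.012 m and horizontal distance between saw60 and dowel4 below 0.012 m)) and z of each of saw32, saw41, saw51, saw60 in the frame of dowel1 below 0.004 m and angle between each of saw32, saw41, saw51, saw60's own z axis and vertical below 0.08 rad and linear speed of each of saw32, saw41, saw51, saw60 below 0.02 m/s and angular speed of each of saw32, saw41, saw51, saw60 below 0.3 rad/s and contact force between each of saw32, saw41, saw51, saw60 and the fingers below 0.1 N and distance of saw73 from where it was at the start of the episode below 0.012 m); the robot touches nothing.
It fails at once if the largest saw, already in its place, is pushed or lifted away (more than 20 mm) (distance of saw73 from where it was at the start of the episode above 0.02 m).
It also fails if it takes over 99 s, if anything falls off the work surface, if the arm or the gripper's body presses on something with over 40 N, if the wrist force passes 120 N, or if a joint passes its speed limit or range.

## Working session

There is one attempt and no reset: what is moved stays moved. The work goes in short steps, Python scripts to look and compute and a tool call to move; the robot and the scene stay as the last step left them, time stands still between calls to the robot, and variables do not carry over. Pictures are saved under pics/ and viewed, about 12 in all and at most 16, crops included, and the job is handed in when it is done.

Besides the shell and the picture viewer there is one more tool, called after "Request:" as name(argument=value, ...) on one line, values as JSON. apply_moves: Moves the arm, as the interface text tells. Its arguments: {"type":"object","properties":{"increments":{"type":"array"}},"required":["increments"]}

```bash
mkdir -p pics; python3 - <<'E'
from cell import status, imaging, env
import cv2,json
print(status.state())
for n in("scene","top"):
    c=imaging.read_camera(n); cv2.imwrite(f"pics/{n}0.png",cv2.resize(c["pixels"][:,:,::-1],(800,600),interpolation=cv2.INTER_CUBIC))
    print(n,{k:v for k,v in c.items() if k!="pixels"}, (-c["R"].T@c["t"]))
E
```

```text
{'t': 0.0, 'joints': array([-1.43862133e+00,  4.91519265e-01,  1.55944849e+00, -1.90353928e-05,
        1.09169659e+00, -1.05612880e-01]), 'qvel': array([ 1.54471704e-03, -1.84490121e-03,  4.82452256e-04, -9.89843451e-05,
       -5.05411877e-04,  3.49166955e-05]), 'tau': array([-3.92396003e-03, -6.12647438e+01, -2.58180696e+01,  6.90919929e-02,
        4.82215849e-02, -8.67824519e-05]), 'eef_pos': array([ 147.20002708, -607.17962725,  225.08710496]), 'tcp_rot': array([3.0517318 , 1.5697245 , 1.71873214]), 'ft_force': array([0.62764566, 0.40760892, 0.08790698]), 'moment': array([-0.04974206, -0.05908366,  0.02493072]), 'opening': 1.0001400042152135}
scene {'fovy': 57.94777326434534, 'cx': 253.7715208232299, 'cy': 195.21176165070517, 'distortion': array([0.0160003, 0.       , 0.       , 0.       , 0.       ]), 'R': array([[-0.3572129 ,  0.93397841, -0.00912598],
       [ 0.59673934,  0.22069288, -0.77148999],
       [-0.71854095, -0.28103201, -0.636176  ]]), 't': array([ 262.64481273, -243.22383974, 1524.78455731])} [1334.58149951  236.88645076  784.78348014]
top {'fovy': 46.67925154808789, 'cx': 257.7202135802408, 'cy': 192.45803499843535, 'distortion': array([0.01512232, 0.        , 0.        , 0.        , 0.        ]), 'R': array([[ 8.90056541e-03, -9.99960324e-01,  3.59932249e-04],
       [-9.76868239e-01, -8.77193157e-03, -2.13662110e-01],
       [ 2.13656791e-01,  1.55010721e-03, -9.76907556e-01]]), 't': array([ -67.34817934,  549.90945807, 1001.97464605])} [ 323.70983353  -64.07490725 1096.3556588 ]
```

View pics/scene0.png

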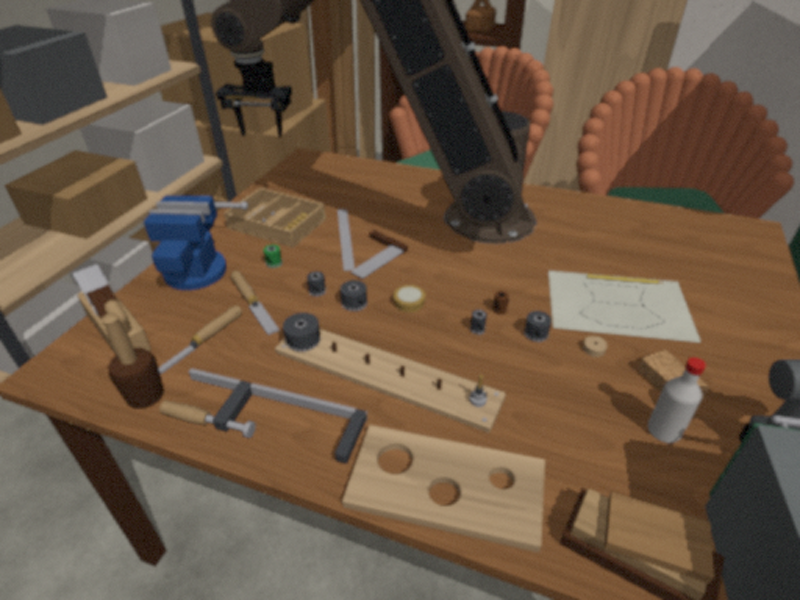

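View pics/top0.png

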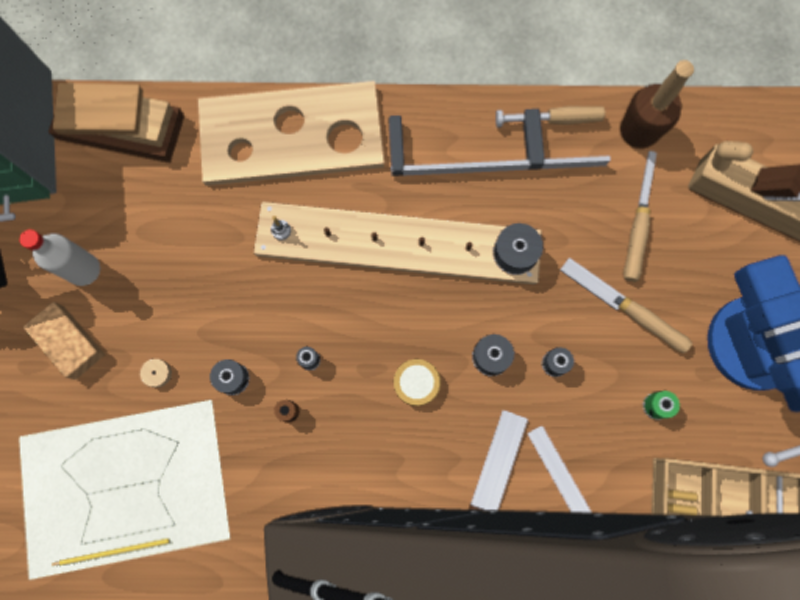

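The top view (800×600 picture) shows the arbor at (281,230), dowels at (327,232), (374,237), (421,242) and (469,247), and saw73 at (519,247) on the right end. Four dark loose saws stand at (228,376), (307,357), (494,353) and (560,361). The brown (286,410) and green (662,404) cups are decoys.

```bash
cat > h.py <<'E'
from cell import status, imaging, env
import cv2, numpy as np
def K(c):
    h,w=c["pixels"].shape[:2]; f=h/2/np.tan(np.radians(c["fovy"]/2))
    return np.array([[f,0,c["cx"]],[0,f,c["cy"]],[0,0,1]])
def ray(c,uv,z):
    p=cv2.undistortPoints(np.array(uv,float).reshape(-1,1,2),K(c),c["distortion"])[:,0]
    d=np.c_[p,np.ones(len(p))]@c["R"]; o=-c["R"].T@c["t"]
    return o+d*((z-o[2])/d[:,2])[:,None]
def proj(c,X):
    return cv2.projectPoints(np.array(X,float).reshape(-1,1,3),cv2.Rodrigues(c["R"])[0],c["t"],K(c),c["distortion"])[0][:,0]
def blobs(c,vmax=110,smax=85,amin=40):
    hsv=cv2.cvtColor(c["pixels"],cv2.COLOR_RGB2HSV)
    m=((hsv[...,2]<vmax)&(hsv[...,1]<smax)).astype(np.uint8)
    m=cv2.morphologyEx(m,cv2.MORPH_CLOSE,np.ones((3,3)))
    cs,_=cv2.findContours(m,cv2.RETR_EXTERNAL,cv2.CHAIN_APPROX_NONE)
    return m,[k for k in cs if cv2.contourArea(k)>amin]
E
python3 - <<'E'
from h import *
c=imaging.read_camera("top")
m,cs=blobs(c)
for k in cs:
    (u,v),(a,b),_=cv2.minAreaRect(k)
    if v>300 or a>45: continue
    P=ray(c,[(u,v)],22)[0]; s=np.linalg.norm(c["R"]@P+c["t"])/K(c)[0,0]
    x,y,w,h=cv2.boundingRect(k)
    print((round(u*1.5625),round(v*1.5625)),np.round(P,1),"short/long mm",np.round(np.array(sorted([a+1,b+1]))*s,1),w,h,cv2.contourArea(k))
p=c["pixels"][:,:,::-1]
a=cv2.resize(p[205:275,130:400],None,fx=2.9,fy=2.9,interpolation=cv2.INTER_CUBIC)
b=cv2.resize(p[120:190,150:370],None,fx=3.5,fy=3.5,interpolation=cv2.INTER_CUBIC)
g=cv2.resize(m[205:275,130:400]*255,None,fx=2.9,fy=2.9,interpolation=cv2.INTER_NEAREST)
out=np.zeros((a.shape[0]+b.shape[0],790,3),np.uint8);out[:a.shape[0],:a.shape[1]]=a;out[a.shape[0]:,:b.shape[1]]=b
out[a.shape[0]:,:][:0]
cv2.imwrite("pics/crop1.png",out)
E
```

```text
(229, 377) [436.2 204.2  22. ] short/long mm [55.1 64. ] 25 23 404.5
(557, 361) [ 464.5 -302.4   22. ] short/long mm [44.9 50.4] 21 19 257.0
(308, 358) [466.6  84.2  22. ] short/long mm [36.9 36.9] 15 15 152.5
(492, 354) [ 475.3 -202.3   22. ] short/long mm [63.3 66.8] 27 27 504.0
(75, 266) [609.9 460.7  22. ] short/long mm [72.3 87.6] 36 31 439.0
(518, 248) [ 647.  -246.3   22. ] short/long mm [78.4 83.8] 32 33 745.5
(281, 228) [676.5 135.5  22. ] short/long mm [24.1 32.6] 12 12 61.0
(781, 198) [ 735.9 -676.1   22. ] short/long mm [17.5 70.6] 24 6 53.5
(497, 141) [ 832.6 -217.3   22. ] short/long mm [106.1 374.8] 140 43 873.5
```

View pics/crop1.png

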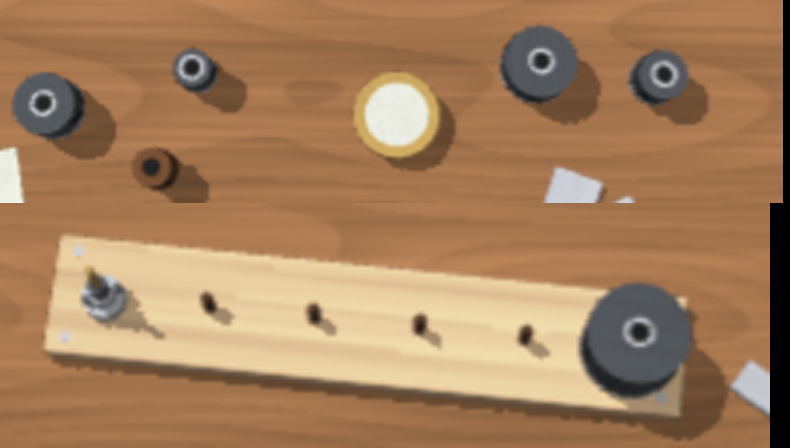

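Sizes sort out cleanly. saw32 is at picture position (307,357), saw41 at (560,361), saw51 at (228,376) and saw60 at (494,353). All four are dark grey, while the decoys are brown and green. saw73 is at the dowel4 end, so 60→dowel4, 51→dowel3, 41→dowel2 and 32→dowel1. Next I refine centres from the hub rings and the dowels, in both views.

```bash
cat >> h.py <<'E'
def ring(c,P,r):  # hub ring centroid near projected top point P (z=zt), window r px
    u,v=proj(c,[P])[0]; x0,y0=int(u)-r,int(v)-r
    hsv=cv2.cvtColor(c["pixels"],cv2.COLOR_RGB2HSV)[y0:y0+2*r+1,x0:x0+2*r+1].astype(float)
    w=np.clip(hsv[...,2]-105,0,None)*(hsv[...,1]<60)
    yy,xx=np.mgrid[0:2*r+1,0:2*r+1]
    return (x0+(w*xx).sum()/w.sum(), y0+(w*yy).sum()/w.sum()), w
E
python3 - <<'E'
from h import *
T=imaging.read_camera("top");S=imaging.read_camera("scene")
G={"32":(466.6,84.2,44),"41":(464.5,-302.4,44),"51":(436.2,204.2,44),"60":(475.3,-202.3,44),"73":(647,-246.3,62)}
for n,P in G.items():
    for c,nm in((T,"top"),(S,"scene")):
        uv,w=ring(c,P,6 if n!="32" else 5); uv,w=ring(c,ray(c,[uv],P[2])[0],5)
        print(n,nm,np.round(uv,1),np.round(ray(c,[uv],P[2])[0],1),(w>0).sum())
# dowels
g0=np.array([676,135.]);
for c,nm in((T,"top"),(S,"scene")):
    hsv=cv2.cvtColor(c["pixels"],cv2.COLOR_RGB2HSV)
    for i in range(4):
        a=np.array([672,135.])+(i+1)/5*(np.array([650,-245.])-[672,135])
        u,v=proj(c,[[*a,30]])[0]; r=7; x0,y0=int(u)-r,int(v)-r
        V=hsv[y0:y0+15,x0:x0+15,2]; m=(V<85)
        yy,xx=np.nonzero(m); 
        # foot: lowest, top ; centroid
        print(nm,"dowel",i+1,(round(u),round(v)),np.round([x0+xx.mean(),y0+yy.mean()],1),len(xx),"z30",np.round(ray(c,[(x0+xx.mean(),y0+yy.mean())],30.5)[0],1), V.min())
E
```

```text
32 top [195.5 227.7] [466.8  84.8  44. ] 64h.py:23: RuntimeWarning: invalid value encountered in scalar divide
  return (x0+(w*xx).sum()/w.sum(), y0+(w*yy).sum()/w.sum()), w
Traceback (most recent call last):
  File "h.py", line 19, in ring
    u,v=proj(c,[P])[0]; x0,y0=int(u)-r,int(v)-r
                              ~~~^^^
ValueError: cannot convert float NaN to integer
```

```bash
sed -i 's/w=np.clip.*/w=np.clip(hsv[...,2]-THR,0,None)*(hsv[...,1]<70)/; s/def ring/THR=125\ndef ring/' h.py
python3 - <<'E'
from h import *
T=imaging.read_camera("top");S=imaging.read_camera("scene")
G={"32":(466.6,84.2,44),"41":(464.5,-302.4,44),"51":(436.2,204.2,44),"60":(475.3,-202.3,44),"73":(647,-246.3,62)}
m,cs=blobs(S)
for n,P in G.items():
    uv,w=ring(T,P,6 if n!="32" else 5); uv,w=ring(T,ray(T,[uv],P[2])[0],5)
    Q=ray(T,[uv],P[2])[0]
    q=proj(S,[[Q[0],Q[1],P[2]-22]])[0]
    k=min(cs,key=lambda k:np.linalg.norm(np.array(cv2.minAreaRect(k)[0])-q))
    x,y,ww,h=cv2.boundingRect(k)
    print(n,"top",np.round(Q,1),(w>0).sum(),"scene bbox mid",np.round(ray(S,[(x+(ww-1)/2,y+(h-1)/2)],P[2]-22)[0],1),ww,h)
for c,nm in((T,"top"),(S,"scene")):
    hsv=cv2.cvtColor(c["pixels"],cv2.COLOR_RGB2HSV)
    for i in range(4):
        a=np.array([672,135.])+(i+1)/5*(np.array([650,-245.])-[672,135])
        u,v=proj(c,[[*a,30]])[0]; r=7; x0,y0=int(u)-r,int(v)-r
        V=hsv[y0:y0+15,x0:x0+15,2]; m=(V<85)
        yy,xx=np.nonzero(m)
        print(nm,"dowel",i+1,len(xx),"z30",np.round(ray(c,[(x0+xx.mean(),y0+yy.mean())],30.5)[0],1), V.min())
E
```

```text
32 top [466.8  84.8  44. ] 44 scene bbox mid [463.6  80.7  22. ] 10 16
41 top [ 464.3 -303.1   44. ] 45 scene bbox mid [ 465.1 -304.8   22. ] 11 16
51 top [435.8 204.4  44. ] 45 scene bbox mid [434.8 201.3  22. ] 18 20
60 top [ 474.5 -202.7   44. ] 48 scene bbox mid [ 467.  -208.2   22. ] 17 22
73 top [ 641.  -241.3   62. ] 38 scene bbox mid [ 640.  -245.6   40. ] 24 25
top dowel 1 7 z30 [667.9  59.6  30.5] 46
top dowel 2 8 z30 [661.3 -15.9  30.5] 49
top dowel 3 6 z30 [652.9 -91.   30.5] 46
top dowel 4 6 z30 [ 645.7 -165.8   30.5] 49
scene dowel 1 8 z30 [670.1  58.5  30.5] 65
scene dowel 2 6 z30 [662.4 -17.8  30.5] 60
scene dowel 3 7 z30 [655.9 -92.9  30.5] 67
scene dowel 4 7 z30 [ 648.4 -168.3   30.5] 64
```

Request:
apply_moves(increments=[[0, 0, 0, 0, -7.9], [0, 0, 0, 0, -7.9], [0, 0, 0, 0, -7.9], [0, 0, 0, 0, -7.9], [0, 0, 0, 0, -7.9], [0, 0, 0, 0, -7.9], [0, 0, 0, 0, -7.9], [0, 0, 0, 0, -7.9], [0, 0, 0, 0, -7.6], [0, 0, 0, 0, 0]])

```text
t: 1.35
eef_pos: [147.2, -607.4, 225.6]
tcp_rot: [-1.726, 1.571, -1.822]
ft_force: [0.3, 0.6, -0.0]
opening: 0.999
```

```bash
cat >> h.py <<'E'
from scipy.spatial.transform import Rotation as Rn
D={"1":(668.6,59.7),"2":(661.2,-16),"3":(653.7,-91.6),"4":(646.3,-167.3)}
B={"32":(467,84),"41":(465,-303.5),"51":(436,203.5),"60":(475,-203)}
def go(xy,z):
    s=status.state(); R=Rn.from_euler("xyz",s["tcp_rot"]).as_matrix(); p=np.array(s["eef_pos"])
    print("t",round(s["t"],2),"tcp",np.round(p,1),"tool z deg",round(np.degrees(np.arctan2(R[1,2],R[0,2])),2),"open",round(s["opening"],3),"F",np.round(s["ft_force"],1),"j",np.round(s["joints"],2))
    print("delta tool xyz",np.round(R.T@(np.array([*xy,z])-p),1))
E
python3 -c "
from h import *
go(B['60'],110)"
```

```text
t 1.35 tcp [ 147.2 -607.4  225.6] tool z deg -5.46 open 0.999 F [ 0.3  0.6 -0. ] j [-1.44  0.49  1.56 -0.    1.09 -1.34]
delta tool xyz [115.6 433.8 287.8]
```

Request:
apply_moves(increments=[[0, 0, 38, 25, 0], [0, 0, 38, 25, 0], [0, 0, 38, 25, 0], [0, 0, 38, 25, 0], [0, 0, 38, 25, 0], [0, 10, 38, 25, 0], [0, 10, 38, 25, 0], [0, 10, 38, 25, 0], [0, 10, 38, 25, 0], [0, 10, 38, 25, 0]])

```text
t: 2.35
eef_pos: [434.0, -252.0, 175.5]
tcp_rot: [-0.639, 1.57, -0.741]
ft_force: [0.4, -0.7, -0.3]
opening: 1.001
```

Request:
apply_moves(increments=[[0, 25, 25, 20, 0], [0, 21, 20, 12, 0], [0, 20, 9, 6, 0], [0, 0, 0, 0, 0], [0, 0, 0, 0, 0]])

```text
t: 2.85
eef_pos: [476.0, -203.7, 109.9]
tcp_rot: [3.096, 1.57, 2.997]
ft_force: [0.3, 0.4, 0.6]
opening: 0.999
```

```bash
python3 -c "
from h import *
go(B['60'],22)
c=imaging.read_camera('scene');u,v=map(int,proj(c,[[475,-203,30]])[0])
cv2.imwrite('pics/s1.png',cv2.resize(c['pixels'][v-70:v+50,u-80:u+80,::-1],None,fx=4,fy=4,interpolation=cv2.INTER_CUBIC))"
```

```text
t 2.85 tcp [ 476.  -203.7  109.9] tool z deg -5.68 open 0.999 F [0.3 0.4 0.6] j [-0.53  0.5   1.94 -0.    0.7  -0.43]
delta tool xyz [87.9  0.6 -1. ]
```

View pics/s1.png

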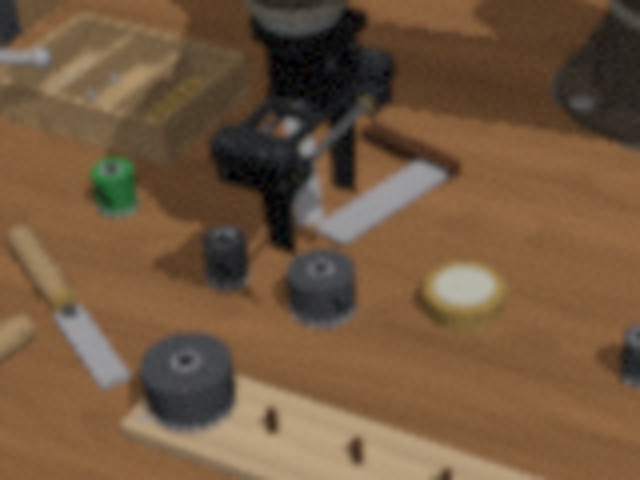

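The gripper hangs open above saw60 (crop, about (320,285)), with its jaws across the board's direction, so I descend.

Request:
apply_moves(increments=[[0, 15, 0.6, -1, 0], [0, 15, 0, 0, 0], [0, 15, 0, 0, 0], [0, 15, 0, 0, 0], [0, 12, 0, 0, 0], [0, 8, 0, 0, 0], [0, 8, 0, 0, 0], [0, 0, 0, 0, 0]])

```text
t: 3.7
eef_pos: [474.9, -202.9, 21.1]
tcp_rot: [2.834, 1.57, 2.736]
ft_force: [0.5, -0.7, 0.1]
opening: 1.001
```

Request:
apply_moves(increments=[[1, 0, 0, 0, 0], [1, 0, 0, 0, 0], [1, 0, 0, 0, 0], [1, 0, 0, 0, 0], [1, 0, 0, 0, 0], [1, 0, 0, 0, 0], [1, 0, 0, 0, 0], [1, 0, 0, 0, 0]])

```text
t: 4.5
eef_pos: [475.1, -202.8, 21.8]
tcp_rot: [-0.713, 1.571, -0.81]
ft_force: [-1.0, 0.5, 4.1]
opening: 0.63
```

```bash
python3 -c "
from h import *
go(D['4'],110)"
```

```text
t 4.5 tcp [ 475.1 -202.8   21.8] tool z deg -5.58 open 0.63 F [-1.   0.5  4.1] j [-0.53  0.65  2.   -0.    0.5  -0.43]
delta tool xyz [-88.2  51.9 166.9]
```

Request:
apply_moves(increments=[[1, -8, 0, 0, 0], [1, -20, 0, 0, 0], [1, -30, 0, 0, 0], [1, -30, 0, 0, 0], [1, 0, 10, 30, 0], [1, 0, 10, 35, 0], [1, 0, 10, 35, 0], [1, 0, 10, 35, 0], [1, 0, 10, 24, 0], [1, 0, 2, 8, 0]])

```text
t: 5.5
eef_pos: [648.1, -166.2, 109.5]
tcp_rot: [-0.171, 1.57, -0.266]
ft_force: [-0.5, 0.6, -2.0]
opening: 0.633
```

Request:
apply_moves(increments=[[1, 0, 0, 0, 0], [1, 0, 0, 0, 0]])

```text
t: 5.7
eef_pos: [645.3, -167.4, 109.5]
tcp_rot: [3.081, 1.57, 2.984]
ft_force: [-0.1, -0.2, -2.0]
opening: 0.633
```

```bash
python3 -c "
from h import *
go(D['4'],40.5)
o=[]
for n in('top','scene'):
  c=imaging.read_camera(n);u,v=map(int,proj(c,[[646,-167,80]])[0])
  o.append(cv2.resize(c['pixels'][v-40:v+40,u-50:u+50,::-1],None,fx=4,fy=4,interpolation=cv2.INTER_CUBIC))
cv2.imwrite('pics/s2.png',np.hstack(o))"
```

```text
t 5.7 tcp [ 645.3 -167.4  109.5] tool z deg -5.58 open 0.633 F [-0.1 -0.2 -2. ] j [-0.35  0.67  1.56 -0.    0.91 -0.26]
delta tool xyz [69.   0.2  1.1]
```

View pics/s2.png

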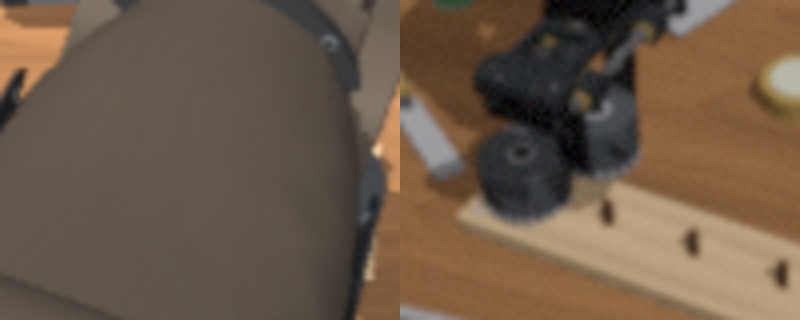

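saw60 is held upright, clear of saw73 (right half, saw at about (605,145) above dowel4 at (607,213)). I lower it.

Request:
apply_moves(increments=[[1, 15, 0, 1, 0], [1, 15, 0, 0, 0], [1, 12, 0, 0, 0], [1, 10, 0, 0, 0], [1, 6, 0, 0, 0], [1, 4, 0, 0, 0], [1, 4, 0, 0, 0], [1, 2, 0, 0, 0], [1, 0, 0, 0, 0]])

```text
t: 6.7
eef_pos: [647.4, -167.3, 41.6]
tcp_rot: [-0.753, 1.571, -0.851]
ft_force: [-0.3, 0.2, -2.0]
opening: 0.636
```

```bash
python3 -c "
from h import *
go(D['4'],40)"
```

```text
t 6.7 tcp [ 647.4 -167.3   41.6] tool z deg -5.57 open 0.636 F [-0.3  0.2 -2. ] j [-0.35  0.76  1.59 -0.    0.79 -0.25]
delta tool xyz [ 1.6 -0.1 -1.1]
```

Request:
apply_moves(increments=[[1, 1, 0, -1, 0], [1, 0.8, 0, 0, 0], [1, 0, 0, 0, 0], [0, 0, 0, 0, 0], [0, 0, 0, 0, 0], [0, 0, 0, 0, 0], [0, 0, 0, 0, 0], [0, 0, 0, 0, 0]])

```text
t: 7.5
eef_pos: [646.4, -167.3, 39.9]
tcp_rot: [-0.668, 1.571, -0.765]
ft_force: [0.3, -0.1, 0.2]
opening: 0.975
```

```bash
python3 -c "
from h import *
go(B['51'],110)"
```

```text
t 7.5 tcp [ 646.4 -167.3   39.9] tool z deg -5.58 open 0.975 F [ 0.3 -0.1  0.2] j [-0.35  0.76  1.6  -0.    0.78 -0.25]
delta tool xyz [ -70.2  348.5 -245.4]
```

Request:
apply_moves(increments=[[0, -15, 0, 0, 0], [0, -25, 0, 0, 0], [0, -30, 0, 0, 0], [0, 0, 30, -20, 0], [0, 0, 38, -27, 0], [0, 0, 38, -27, 0], [0, 0, 38, -27, 0], [0, 0, 38, -27, 0], [0, 0, 38, -27, 0], [0, 0, 38, -27, 0]])

```text
t: 8.5
eef_pos: [489.5, 108.6, 111.0]
tcp_rot: [0.144, 1.569, 0.046]
ft_force: [0.8, 0.8, -0.0]
opening: 0.999
```

Request:
apply_moves(increments=[[0, 0, 38, -27, 0], [0, 0, 32, -22, 0], [0, 0, 20, -14, 0], [0, 0, 0, 0, 0], [0, 0, 0, 0, 0]])

```text
t: 9.0
eef_pos: [436.6, 203.2, 110.6]
tcp_rot: [0.279, 1.57, 0.183]
ft_force: [0.5, -0.8, -0.0]
opening: 1.0
```

```bash
python3 -c "
from h import *
go(B['51'],22)
c=imaging.read_camera('top')
cv2.imwrite('pics/s3.png',cv2.resize(c['pixels'][110:290,60:380,::-1],None,fx=2.5,fy=2.5,interpolation=cv2.INTER_CUBIC))
Q=ray(c,[ring(c,(646,-167,62),5)[0]],62);print('60 ring',Q)"
```

```text
t 9.0 tcp [436.6 203.2 110.6] tool z deg -5.5 open 1.0 F [ 0.5 -0.8 -0. ] j [ 0.3   0.46  2.03 -0.    0.66  0.39]
delta tool xyz [88.6  0.2 -0.8]
60 ring [[ 646.36249226 -167.25213383   62.        ]]
```

View pics/s3.png

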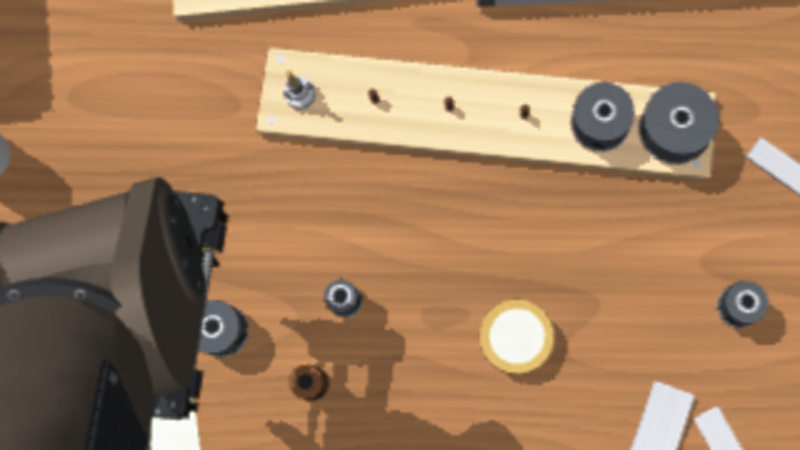

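saw60 stands over dowel4 with its ring at crop (604,110). It measures (646.4,-167.3) at z = 62, within 1 mm of the dowel. Next is saw51, at crop (215,327).

Request:
apply_moves(increments=[[0, 15, 0, -0.8, 0], [0, 15, 0, 0, 0], [0, 15, 0, 0, 0], [0, 15, 0, 0, 0], [0, 12, 0, 0, 0], [0, 8, 0, 0, 0], [0, 8, 0, 0, 0], [0, 0, 0, 0, 0]])

```text
t: 9.85
eef_pos: [435.5, 202.7, 21.1]
tcp_rot: [-2.651, 1.57, -2.749]
ft_force: [0.5, -0.8, -0.8]
opening: 1.0
```

Request:
apply_moves(increments=[[1, 0, 0, 0, 0], [1, 0, 0, 0, 0], [1, 0, 0, 0, 0], [1, 0, 0, 0, 0], [1, 0, 0, 0, 0], [1, 0, 0, 0, 0], [1, 0, 0, 0, 0], [1, 0, 0, 0, 0], [1, 0, 0, 0, 0]])

```text
t: 10.75
eef_pos: [435.6, 203.0, 21.9]
tcp_rot: [-0.377, 1.571, -0.474]
ft_force: [-0.6, 0.2, 3.0]
opening: 0.542
```

```bash
python3 -c "
from h import *
go(D['3'],110)"
```

```text
t 10.75 tcp [435.6 203.   21.9] tool z deg -5.57 open 0.542 F [-0.6  0.2  3. ] j [ 0.3   0.62  2.08 -0.    0.43  0.4 ]
delta tool xyz [ -88.1 -272.   245.7]
```

Request:
apply_moves(increments=[[1, -8, 0, 0, 0], [1, -20, 0, 0, 0], [1, -30, 0, 0, 0], [1, -30, 0, 0, 0], [1, 0, -25, 23, 0], [1, 0, -34, 31, 0], [1, 0, -34, 31, 0], [1, 0, -34, 31, 0], [1, 0, -34, 31, 0], [1, 0, -34, 31, 0]])

```text
t: 11.75
eef_pos: [594.5, -10.1, 110.3]
tcp_rot: [-2.794, 1.571, -2.891]
ft_force: [1.1, 0.8, -1.2]
opening: 0.536
```

Request:
apply_moves(increments=[[1, 0, -34, 31, 0], [1, 0, -25, 22, 0], [1, 0, -18, 14.7, 0], [1, 0, 0, 0, 0], [1, 0, 0, 0, 0], [1, 0, 0, 0, 0]])

```text
t: 12.35
eef_pos: [653.0, -90.6, 109.9]
tcp_rot: [2.97, 1.57, 2.874]
ft_force: [0.2, 0.1, -1.5]
opening: 0.537
```

```bash
python3 -c "
from h import *
go(D['3'],40)"
```

```text
t 12.35 tcp [653.  -90.6 109.9] tool z deg -5.54 open 0.537 F [ 0.2  0.1 -1.5] j [-0.24  0.66  1.58  0.    0.9  -0.14]
delta tool xyz [69.9 -0.9  0.9]
```

Request:
apply_moves(increments=[[1, 15, -0.9, 0.6, 0], [1, 15, 0, 0, 0], [1, 12, 0, 0, 0], [1, 10, 0, 0, 0], [1, 6, 0, 0, 0], [1, 4, 0, 0, 0], [1, 4, 0, 0, 0], [1, 2, 0, 0, 0], [1, 1, 0, 0, 0], [1, 0, 0, 0, 0]])

```text
t: 13.35
eef_pos: [654.2, -92.6, 41.0]
tcp_rot: [-0.513, 1.571, -0.61]
ft_force: [0.4, -0.8, -0.9]
opening: 0.541
```

```bash
python3 -c "
from h import *
go(D['3'],40)"
```

```text
t 13.35 tcp [654.2 -92.6  41. ] tool z deg -5.57 open 0.541 F [ 0.4 -0.8 -0.9] j [-0.24  0.75  1.62 -0.    0.77 -0.14]
delta tool xyz [ 1.   0.9 -0.6]
```

Request:
apply_moves(increments=[[1, 0.8, 0.5, 0, 0], [1, 0, 0, 0, 0], [0, 0, 0, 0, 0], [0, 0, 0, 0, 0], [0, 0, 0, 0, 0], [0, 0, 0, 0, 0], [0, 0, 0, 0, 0], [0, 0, 0, 0, 0]])

```text
t: 14.15
eef_pos: [654.2, -92.0, 40.0]
tcp_rot: [-0.939, 1.571, -1.036]
ft_force: [-0.3, -0.4, 0.7]
opening: 0.971
```

```bash
python3 -c "
from h import *
go(B['41'],110)"
```

```text
t 14.15 tcp [654.2 -92.   40. ] tool z deg -5.57 open 0.971 F [-0.3 -0.4  0.7] j [-0.24  0.75  1.62 -0.    0.77 -0.14]
delta tool xyz [ -69.9 -228.9 -167.8]
```

Request:
apply_moves(increments=[[0, -15, 0, 0, 0], [0, -25, 0, 0, 0], [0, -30, 0, 0, 0], [0, 0, -20, -15, 0], [0, 0, -38, -28, 0], [0, 0, -38, -28, 0], [0, 0, -38, -28, 0], [0, 0, -38, -28, 0], [0, 0, -35, -25, 0], [0, 0, -22, -16, 0]])

```text
t: 15.15
eef_pos: [463.1, -305.6, 111.3]
tcp_rot: [-0.79, 1.57, -0.889]
ft_force: [0.2, -0.1, -0.1]
opening: 0.998
```

Request:
apply_moves(increments=[[0, 0, 0, 0, 0], [0, 0, 0, 0, 0], [0, 0, 0, 0, 0]])

```text
t: 15.45
eef_pos: [465.4, -303.1, 110.5]
tcp_rot: [-0.548, 1.57, -0.645]
ft_force: [0.8, 0.0, -0.1]
opening: 1.003
```

```bash
python3 -c "
from h import *
go(B['41'],22)
c=imaging.read_camera('top')
for n,P in(('60',(646,-167,62)),('51',(654,-92,62)),('73',(641,-241,62))):print(n,np.round(ray(c,[ring(c,P,5)[0]],62),1))"
```

```text
t 15.45 tcp [ 465.4 -303.1  110.5] tool z deg -5.54 open 1.003 F [ 0.8  0.  -0.1] j [-0.7   0.54  1.85  0.    0.75 -0.6 ]
delta tool xyz [88.5 -0.4 -0.4]
60 [[ 646.4 -167.1   62. ]]
51 [[654.5 -90.6  62. ]]
73 [[ 641.  -241.2   62. ]]
```

saw51 measures 1 mm from dowel3, and saw60 and saw73 have not moved. Now saw41.

Request:
apply_moves(increments=[[0, 15, -0.4, -0.4, 0], [0, 15, 0, 0, 0], [0, 15, 0, 0, 0], [0, 15, 0, 0, 0], [0, 12, 0, 0, 0], [0, 8, 0, 0, 0], [0, 8, 0, 0, 0], [0, 0, 0, 0, 0]])

```text
t: 16.3
eef_pos: [464.2, -303.7, 21.3]
tcp_rot: [2.605, 1.57, 2.508]
ft_force: [-0.2, -0.2, -0.5]
opening: 1.001
```

Request:
apply_moves(increments=[[1, 0, 0, 0, 0], [1, 0, 0, 0, 0], [1, 0, 0, 0, 0], [1, 0, 0, 0, 0], [1, 0, 0, 0, 0], [1, 0, 0, 0, 0], [1, 0, 0, 0, 0], [1, 0, 0, 0, 0], [1, 0, 0, 0, 0], [1, 0, 0, 0, 0]])

```text
t: 17.3
eef_pos: [464.3, -304.0, 22.1]
tcp_rot: [-1.407, 1.571, -1.504]
ft_force: [-0.8, 0.2, 1.1]
opening: 0.421
```

```bash
python3 -c "
from h import *
go(D['2'],110)"
```

```text
t 17.3 tcp [ 464.3 -304.    22.1] tool z deg -5.58 open 0.421 F [-0.8  0.2  1.1] j [-0.7   0.68  1.9  -0.    0.56 -0.6 ]
delta tool xyz [-88.  305.8 168. ]
```

Request:
apply_moves(increments=[[1, -8, 0, 0, 0], [1, -20, 0, 0, 0], [1, -30, 0, 0, 0], [1, -30, 0, 0, 0], [1, 0, 30, 16, 0], [1, 0, 40, 22, 0], [1, 0, 40, 22, 0], [1, 0, 40, 22, 0], [1, 0, 40, 22, 0], [1, 0, 40, 22, 0]])

```text
t: 18.3
eef_pos: [612.9, -85.6, 110.6]
tcp_rot: [-0.525, 1.57, -0.622]
ft_force: [0.6, -0.9, -1.2]
opening: 0.426
```

Request:
apply_moves(increments=[[1, 0, 36, 20, 0], [1, 0, 25, 14, 0], [1, 0, 14.8, 8, 0], [1, 0, 0, 0, 0], [1, 0, 0, 0, 0], [1, 0, 0, 0, 0]])

```text
t: 18.9
eef_pos: [660.7, -17.2, 110.1]
tcp_rot: [-2.646, 1.57, -2.744]
ft_force: [0.3, 0.9, -1.2]
opening: 0.424
```

```bash
python3 -c "
from h import *
go(D['2'],40)"
```

```text
t 18.9 tcp [660.7 -17.2 110.1] tool z deg -5.64 open 0.424 F [ 0.3  0.9 -1.2] j [-0.13  0.66  1.57 -0.    0.9  -0.03]
delta tool xyz [70.1  1.2  0.5]
```

Request:
apply_moves(increments=[[1, 15, 1.1, 0.3, 0], [1, 15, 0, 0, 0], [1, 12, 0, 0, 0], [1, 10, 0, 0, 0], [1, 6, 0, 0, 0], [1, 4, 0, 0, 0], [1, 4, 0, 0, 0], [1, 2, 0, 0, 0], [1, 1, 0, 0, 0], [1, 0, 0, 0, 0]])

```text
t: 19.9
eef_pos: [661.7, -14.9, 41.2]
tcp_rot: [-0.204, 1.57, -0.301]
ft_force: [0.3, 0.0, -0.5]
opening: 0.423
```

```bash
python3 -c "
from h import *
go(D['2'],40)"
```

```text
t 19.9 tcp [661.7 -14.9  41.2] tool z deg -5.57 open 0.423 F [ 0.3  0.  -0.5] j [-0.12  0.75  1.61 -0.    0.78 -0.02]
delta tool xyz [ 1.2 -1.2 -0.4]
```

Request:
apply_moves(increments=[[1, 1, -1, 0, 0], [1, 0, 0, 0, 0], [0, 0, 0, 0, 0], [0, 0, 0, 0, 0], [0, 0, 0, 0, 0], [0, 0, 0, 0, 0], [0, 0, 0, 0, 0], [0, 0, 0, 0, 0]])

```text
t: 20.7
eef_pos: [661.6, -15.9, 40.0]
tcp_rot: [-1.152, 1.571, -1.249]
ft_force: [-0.1, -0.7, 0.5]
opening: 0.872
```

```bash
python3 -c "
from h import *
go(B['32'],110)
c=imaging.read_camera('top');hsv=cv2.cvtColor(c['pixels'],cv2.COLOR_RGB2HSV)
u,v=np.round(proj(c,[[415,113,44]])[0]).astype(int);print(u,v,hsv[v-4:v+5:4,u-4:u+5:4].tolist())
m=((hsv[...,2]<110)&(hsv[...,0]<15)).astype(np.uint8)[v-15:v+15,u-12:u+9];yy,xx=np.nonzero(m);print(len(xx),ray(c,[(u-12+np.median(xx),v-15+np.median(yy))],30))"
```

```text
t 20.7 tcp [661.6 -15.9  40. ] tool z deg -5.57 open 0.872 F [-0.1 -0.7  0.5] j [-0.12  0.75  1.61 -0.    0.78 -0.03]
delta tool xyz [ -70.    80.5 -203.3]
183 249 [[[13, 55, 106], [16, 55, 106], [15, 52, 107]], [[16, 54, 99], [14, 53, 101], [14, 53, 102]], [[15, 54, 94], [15, 54, 95], [14, 53, 96]]]
266 [[410.14100607 119.0303116   30.        ]]
```

Request:
apply_moves(increments=[[0, -15, 0, 0, 0], [0, -25, 0, 0, 0], [0, -30, 0, 0, 0], [0.35, 0, 10, -26, 0], [0.35, 0, 14, -36, 0], [0.35, 0, 14, -36, 0], [0.35, 0, 14, -36, 0], [0.35, 0, 14, -35, 0], [0.35, 0, 9, -22, 0], [0.35, 0, 5.5, -12, 0]])

```text
t: 21.75
eef_pos: [466.1, 84.7, 111.1]
tcp_rot: [0.046, 1.57, -0.051]
ft_force: [1.2, 0.7, -0.1]
opening: 0.653
```

Request:
apply_moves(increments=[[0.35, 0, 0, 0, 0], [0.35, 0, 0, 0, 0], [0.35, 0, 0, 0, 0]])

```text
t: 22.05
eef_pos: [468.5, 83.5, 110.1]
tcp_rot: [0.002, 1.57, -0.096]
ft_force: [-0.6, 1.0, -1.2]
opening: 0.647
```

```bash
python3 -c "
from h import *
go(B['32'],22)
c=imaging.read_camera('top')
for n,P in(('60',(646,-167,62)),('51',(654,-92,62)),('41',(661,-16,62)),('73',(641,-241,62))):print(n,np.round(ray(c,[ring(c,P,5)[0]],62),1))
o=[c['pixels'][120:270,130:340]]
c=imaging.read_camera('scene');o.append(c['pixels'][150:300,200:410])
cv2.imwrite('pics/s4.png',cv2.resize(np.hstack(o)[:,:,::-1],(798,285),interpolation=cv2.INTER_CUBIC))"
```

```text
t 22.05 tcp [468.5  83.5 110.1] tool z deg -5.61 open 0.647 F [-0.6  1.  -1.2] j [ 0.04  0.45  2.04 -0.    0.65  0.14]
delta tool xyz [88.1  0.3 -1.7]
60 [[ 646.5 -167.4   62. ]]
51 [[654.7 -90.9  62. ]]
41 [[662. -15.  62.]]
73 [[ 641.1 -241.3   62. ]]
```

View pics/s4.png

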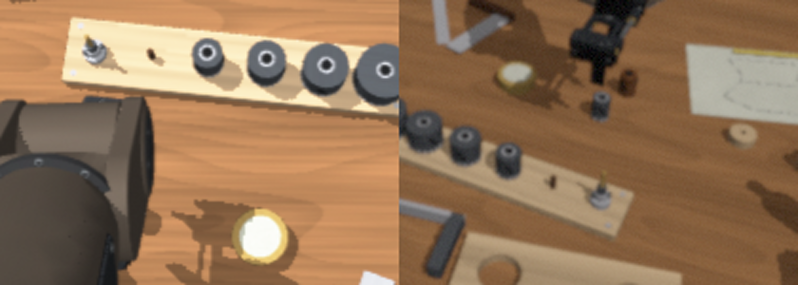

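The picture shows saws 41, 51 and 60 on their dowels beside saw73 (left half, (208,53), (267,60), (326,66), (385,70)). dowel1 is free at (151,54). In the right half the gripper is above the dark saw32 at (600,105), with the brown cup beside it at (628,82).

Request:
apply_moves(increments=[[0.35, 15, 0.3, -1.5, 0], [0.35, 15, 0, 0, 0], [0.35, 15, 0, 0, 0], [0.35, 15, 0, 0, 0], [0.35, 12, 0, 0, 0], [0.35, 8, 0, 0, 0], [0.35, 8, 0, 0, 0], [0.35, 0, 0, 0, 0]])

```text
t: 22.95
eef_pos: [465.8, 84.2, 21.3]
tcp_rot: [-2.92, 1.57, -3.017]
ft_force: [0.4, 0.0, -0.6]
opening: 0.649
```

Request:
apply_moves(increments=[[1, 0, 0, 0, 0], [1, 0, 0, 0, 0], [1, 0, 0, 0, 0], [1, 0, 0, 0, 0], [1, 0, 0, 0, 0], [1, 0, 0, 0, 0], [1, 0, 0, 0, 0], [1, 0, 0, 0, 0]])

```text
t: 23.75
eef_pos: [466.0, 84.4, 22.2]
tcp_rot: [-0.077, 1.57, -0.175]
ft_force: [-0.7, 0.1, 6.2]
opening: 0.341
```

```bash
python3 -c "
from h import *
go(D['1'],110)"
```

```text
t 23.75 tcp [466.   84.4  22.2] tool z deg -5.57 open 0.341 F [-0.7  0.1  6.2] j [ 0.04  0.62  2.1  -0.    0.42  0.14]
delta tool xyz [-87.7  -4.9 204.1]
```

Request:
apply_moves(increments=[[1, -8, 0, 0, 0], [1, -20, 0, 0, 0], [1, -30, 0, 0, 0], [1, -30, 0, 0, 0], [1, 0, -1, 30, 0], [1, 0, -1, 40, 0], [1, 0, -1, 40, 0], [1, 0, -1, 40, 0], [1, 0, -1, 30, 0], [1, 0, 0, 16, 0]])

```text
t: 24.75
eef_pos: [662.3, 59.9, 110.1]
tcp_rot: [-0.167, 1.57, -0.265]
ft_force: [-1.2, 0.5, -0.4]
opening: 0.338
```

Request:
apply_moves(increments=[[1, 0, 0, 8, 0], [1, 0, 0, 0, 0], [1, 0, 0, 0, 0], [1, 0, 0, 0, 0]])

```text
t: 25.15
eef_pos: [667.6, 59.8, 110.2]
tcp_rot: [-2.868, 1.57, -2.965]
ft_force: [0.3, 0.6, -1.8]
opening: 0.336
```

```bash
python3 -c "
from h import *
go(D['1'],40)
c=imaging.read_camera('scene');u,v=map(int,proj(c,[[668,60,70]])[0])
cv2.imwrite('pics/s5.png',cv2.resize(c['pixels'][v-45:v+45,u-60:u+60,::-1],None,fx=4,fy=4,interpolation=cv2.INTER_CUBIC))"
```

```text
t 25.15 tcp [667.6  59.8 110.2] tool z deg -5.56 open 0.336 F [ 0.3  0.6 -1.8] j [-0.01  0.67  1.55 -0.    0.92  0.09]
delta tool xyz [70.2  0.   1. ]
```

View pics/s5.png

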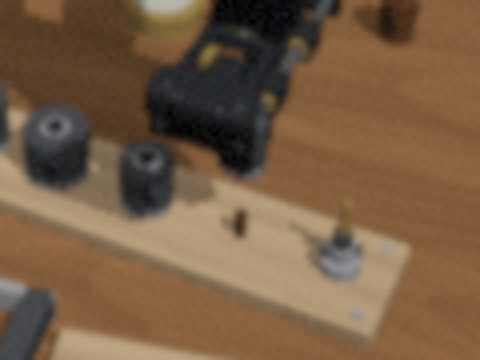

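saw32 is in the jaws above dowel1 (crop (240,222)), and the arbor at (340,250) is clear. I lower it.

Request:
apply_moves(increments=[[1, 15, 0, 0.8, 0], [1, 15, 0, 0, 0], [1, 12, 0, 0, 0], [1, 10, 0, 0, 0], [1, 6, 0, 0, 0], [1, 4, 0, 0, 0], [1, 4, 0, 0, 0], [1, 2, 0, 0, 0], [1, 1, 0, 0, 0], [1, 0, 0, 0, 0]])

```text
t: 26.2
eef_pos: [669.3, 59.5, 41.2]
tcp_rot: [-0.172, 1.57, -0.269]
ft_force: [1.2, 0.4, -0.5]
opening: 0.34
```

```bash
python3 -c "
from h import *
go(D['1'],40)"
```

```text
t 26.2 tcp [669.3  59.5  41.2] tool z deg -5.58 open 0.34 F [ 1.2  0.4 -0.5] j [-0.01  0.76  1.58 -0.    0.79  0.09]
delta tool xyz [ 1.2  0.1 -0.7]
```

Request:
apply_moves(increments=[[1, 1, 0, -0.5, 0], [1, 0, 0, 0, 0], [0, 0, 0, 0, 0], [0, 0, 0, 0, 0], [0, 0, 0, 0, 0], [0, 0, 0, 0, 0], [0, 0, 0, 0, 0], [0, 0, 0, 0, 0], [0, 0, 0, 0, 0]])

```text
t: 27.1
eef_pos: [668.7, 59.5, 40.0]
tcp_rot: [-1.904, 1.571, -2.001]
ft_force: [-0.3, -0.4, -0.4]
opening: 0.869
```

Request:
apply_moves(increments=[[0, -15, 0, 0, 0], [0, -25, 0, 0, 0], [0, -30, 0, 0, 0], [0, -30, 0, -20, 0], [0, -30, 0, -30, 0], [0, 0, 0, -40, 0], [0, 0, 0, -40, 0], [0, 0, 0, -40, 0], [0, 0, 0, -30, 0], [0, 0, 0, 0, 0]])

```text
t: 28.1
eef_pos: [466.6, 79.4, 171.3]
tcp_rot: [-2.888, 1.57, -2.985]
ft_force: [-0.4, 0.5, -0.2]
opening: 1.002
```

Request:
apply_moves(increments=[[0, 0, 0, 0, 0], [0, 0, 0, 0, 0], [0, 0, 0, 0, 0], [0, 0, 0, 0, 0]])

```text
t: 28.5
eef_pos: [470.2, 78.9, 169.8]
tcp_rot: [-2.394, 1.571, -2.491]
ft_force: [-0.1, 0.4, -0.8]
opening: 0.995
```

```bash
python3 -c "
from h import *
go(D['1'],40)
c=imaging.read_camera('top')
for n,P in(('60',(646,-167,62)),('51',(654,-92,62)),('41',(661,-16,62)),('32',(669,60,62)),('73',(641,-241,62))):print(n,np.round(ray(c,[ring(c,P,5)[0]],62),1))
o=[c['pixels'][110:260,130:340]]
c=imaging.read_camera('scene');o.append(c['pixels'][180:330,160:370])
cv2.imwrite('pics/s6.png',cv2.resize(np.hstack(o)[:,:,::-1],(798,285),interpolation=cv2.INTER_CUBIC))"
```

```text
t 28.5 tcp [470.2  78.9 169.8] tool z deg -5.58 open 0.995 F [-0.1  0.4 -0.8] j [ 0.03  0.36  1.98 -0.    0.81  0.13]
delta tool xyz [129.8   0.2 199.3]
60 [[ 646.5 -167.4   62. ]]
51 [[654.7 -90.9  62. ]]
41 [[662. -15.  62.]]
32 [[672.2  64.5  62. ]]
73 [[ 641.1 -241.3   62. ]]
```

View pics/s6.png

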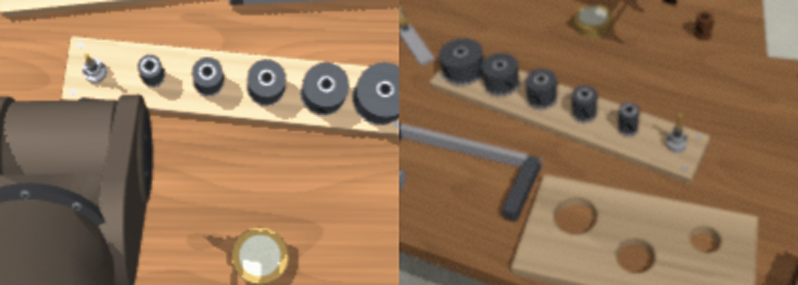

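All five saws stand upright in order of size. The saw32 reading (672,64) is suspect, because bright board pixels fall in its window. I re-measure it with a tighter window before handing in.

```bash
python3 -c "
from h import *
c=imaging.read_camera('top')
for n,P in(('32',(668.6,59.7,62)),('41',(661,-16,62))):
  for r in(3,4): print(n,r,np.round(ray(c,[ring(c,P,r)[0]],62),1))
m,cs=blobs(c)
for k in cs:
  (u,v),ab,_=cv2.minAreaRect(k);Q=ray(c,[(u,v)],40)[0]
  if 600<Q[0]<700 and -300<Q[1]<100: print('blob',np.round(Q,1),ab)
s=imaging.read_camera('scene');m,cs=blobs(s)
for k in cs:
  x,y,w,h=cv2.boundingRect(k);Q=ray(s,[(x+(w-1)/2,y+(h-1)/2)],40)[0]
  if 600<Q[0]<700 and -300<Q[1]<100: print('scene blob',np.round(Q,1),w,h)
"
```

```text
32 3 [[669.6  60.1  62. ]]
32 4 [[670.1  60.1  62. ]]
41 3 [[662.8 -17.   62. ]]
41 4 [[662.  -15.4  62. ]]
blob [639.6 -92.   40. ] (10.0, 18.0)
blob [ 631.5 -161.1   40. ] (22.846858978271484, 13.727516174316406)
blob [ 633.  -246.4   40. ] (23.705568313598633, 32.58084487915039)
blob [649.6 -18.1  40. ] (8.844474792480469, 15.51530647277832)
blob [659.8  56.   40. ] (8.71622085571289, 11.78126335144043)
scene blob [665.6  56.7  40. ] 12 17
scene blob [659.3 -18.4  40. ] 15 19
scene blob [ 644.  -176.2   40. ] 62 37
```

With the tighter window saw32 is at about (669.8,60.1), within 1.5 mm of dowel1. I hand in.

```bash
python3 -c "
from cell import env
print(env.job_done())"
```

```text
the job is handed in; nothing more can be done
None
```

All four saws are back on the board in order of size, and I handed the job in at about 28.7 s. From right to left the row is saw73 (untouched), saw60 on dowel4, saw51 on dowel3, saw41 on dowel2, and saw32 on dowel1 next to the arbor. The brown and green look-alikes were left alone.

**Final position checks (top camera):** the hub rings measured about 0.3 mm (saw60), 1.2 mm (saw51), 1–2 mm (saw41) and 1–1.5 mm (saw32) from the dowel positions. saw73 stayed within about 0.3 mm of its start. The last pictures show all the saws upright and released. The arm had backed away with the gripper open, and the force readings were near zero.

**Checks that disagreed or were weak:**
- **saw32 ring:** the first reading was about 6 mm off because bright board pixels fell inside its window. A tighter window fixed it.
- **Dark-blob outlines in the last check:** these were unreliable. In the top view saw73's outline merged with its side and the others were cut off by the lighting. In the scene view the larger saws merged into one blob, so I relied on the rings. The scene-view outlines of saw32 and saw41 still agreed within about 5 mm.
- **Dowel positions:** the two cameras differed by 2–3 mm, so I used the mean.
- **Rim flatness:** I did not measure this directly. I judged it from the release height and the pictures.

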